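# Punch the strip, then hold the length stop at its mark

### The arm

A 6-joint arm with a two-finger parallel gripper is mounted at the origin on the work surface. World frame = base frame: x ahead of the robot, y to its left, z up, the work surface at z = 0. Lengths are in mm, angles in rad, forces in N, time in s.
With the tool pointing down it reaches from about 350 to 775 mm from the base axis. Payload 7.3 kg.
Tool frame: the origin (TCP) lies at the very end of the fingers, on their centre line; the grasp point (between the pads) lies 19 mm behind it; z points along the fingers, y is the line along which they close (so a half turn about z gives the same grasp; the last joint's range is limited). The gripper opens to 92 mm and grips with 3 to 60 N. Pads are 19 mm wide; open, the fingers measure 130 mm over their backs; the gripper's body (75 mm by 190 mm) begins 47 mm behind the grasp point.
Start: joints at [1.152, 0.342, 1.524, -0, 1.275, -0.146], TCP at [141.436, 505.613, 187.141] pointing down, gripper open.
Joint ranges: [-2.53, 2.53], [-0.77, 2.02], [0.04, 2.7], [-1, 4.14], [0.28, 2.66], [-3.11, 3.11]. Speed limits (rad/s): [2.57, 2.57, 3.14, 3.14, 3.14, 3.14].

### API

Orientations are given as [roll, pitch, yaw] about the fixed x, y, z axes, in that order (R = Rz(yaw) Ry(pitch) Rx(roll)).
In Python, from plant import bot gives the robot as it stands.
- The arm moves only by the tool jog_arm, never from a script. Its argument "targets" is a list of rows, each an object with "xyz": the shift along the tool's x, y, z as a fraction of full scale, a list of three; "spin": the turn about the tool's z as a fraction of full scale. In form: [{"xyz": [x, y, z], "spin": spin}, ...]. A call has exactly 10 rows; each row shifts and turns the commanded pose from where the row before left it, along the tool's axes as they then stand; what a row does not reach is not made up. Full scale, the value 1, is 80 mm for a shift and 0.1 rad for a turn. A row lasts 1/8 s, in which the tool goes at most 62.5 mm and 10.7 degrees, less where a joint would pass 70% of its speed; a pose out of reach is approached as far as the arm can. A call with a number of a shift or a turn outside -1 to 1 is refused whole. A call with a gripper value outside its range is refused whole. "gripper" is the opening in per cent of the stroke, from 0 (shut) to 100 (fully open), set as the call begins (left out, the last holds). The fingers move at their own pace and stop on an object; the grip force is fixed at half the most. Time passes only in rows, so rows that do not move let the fingers close, or fill a call up. It gives the time, the measured TCP pose, the force, the opening and the grip force at its end, in the units of the state.
- bot.get_obs(): the state, without advancing time (a new reading comes with each control period).
- bot.capture(name): name is "scene" or "top"; returns the picture (420x560x3 uint8, blue, green, red); there is no depth.
- bot.get_calibration(name): a dict with "vfov" (degrees; the focal length in pixels is half the picture's height over the tangent of half this angle, whatever the lens; pixels are square), "cx", "cy" (the principal point, pixels), "eye" and "rotation" of the camera in the world. Camera axes: x right, y down, z forward; pixel columns grow to the right and rows downward; lengths in mm; the calibration is good to about 2 mm. A picture is of the moment at which its call begins. get_calibration takes no time and is no camera call.
- bot.close_job(): hands the job in; it is judged then, once.
The state is a dict: "time": time; "joint_positions": joint angles; "dq": joint speeds; "tau": joint torques, N m; "tool_pos": TCP position; "tcp_rot": TCP orientation; "contact_force": force on the tool from outside, world axes, zero at the start; "moment": the same for the moment, N m; "grip_width": finger opening in mm; "finger_force": force on a finger pad.
Only numpy, scipy, OpenCV 4.12 (cv2) and the standard library are available. Lean on these libraries where they do the work, as an engineer would, in place of code of your own. Each camera call takes 0.05 s, during which the arm holds its last target. There are 200 camera calls.

### The job

Punch the strip in the bench press: pull the ball-ended lever all the way down to its stop, then ease it slowly back up to rest without letting it spring back. Then squeeze the lock button in the grip of the telescoping length stop, draw the arm out until its pointer is on the 100 mm scale mark (the second long mark) and finish while still holding it there with the button squeezed in. Leave the loose things on the bench alone.

Things in the scene. Friction and masses are not known exactly. Their poses are not given: they have to be found in the camera images.
- lever (a joint): angle (rad) of the press lever: 0 at rest (up, the arm leaning 0.65 rad above level and towards the robot), 1.10 at its lower stop (0.45 rad below level). A spring returns it to 0: at the ball it takes about 3 N to start and 11 N at the lower stop; let go, it snaps back. Easing it back means never faster than 2.5 rad/s upward
- lever_ball (a point): centre of the black plastic ball, 34 mm diameter, at the end of the press lever (a bare steel rod 12 mm thick, 170 mm from pivot to ball centre). It moves in an upright circle about lever_pivot; nothing stands beside it or above it. Its axes turn with the lever
- lever_pivot (a point): fixed pivot of the lever on the side of the press head, with the press's axes: x from the robot's side to the column, y left along the strip, z up. At joint angle q the ball centre is (-0.17 cos(0.65 - q), 0, 0.17 sin(0.65 - q)) m from here in these axes. The press head and ram are on the +y side of the lever; the head's front is 65 mm towards -x
- stop_arm (a joint): extension (m) of the telescoping length stop = reading of the scale at its pointer: 0 home (where it starts, locked), 0.130 drawn fully out, 0.100 at the wanted mark. A spring pulls it home with 1 to 6 N: let go anywhere on the way it runs back in. At home, with the button out, a latch inside the tube holds it fast; the latch frees once the button is 4 mm in
- stop_grip (a point): point to pinch on the upright grey grip at the arm's free end, 15 mm below its top, midway across with the button in. Axes: x across the arm to the button's side; +y draws out; z up. The grip is 24 mm across x, 30 along y, 70 high; its -x face is 14 mm from here, the button's face 21 mm (14 when in). Free space both sides of it to 40 mm below (pointer and blade lie lower)
- release (a joint): travel (m) of the lock button: 0 out (locked), 0.007 squeezed fully in; past 0.004 counts as squeezed in. Its spring takes 7 to 10 N. It springs out when let go
- button_face (a point): centre of the outer face of the lock button: a round steel button 20 mm in diameter that stands 11 mm out of the grip's +x face. Pinching the grip across its x with 30 N or more squeezes it in against the face across from it
- stop_pointer (a point): tip of the thin dark steel pointer carried by the telescoping arm, over the scale
- stop_mark (a point): middle of the 100 mm mark on the fixed aluminium scale bar that lies beside the arm on the robot's side: a long black line. Short lines every 10 mm from 0, long lines at 50 and 100 mm; the scale grows towards +y of the stop, away from the press. Pointer over it (same y) = the arm is set
- oil_bottle: white oil bottle, bystander, 48 mm diameter, 120 mm high, origin under its centre
- wrench: open-ended wrench, bystander, 160 mm long, lying on the bench, origin under its middle
- vblock: steel V-block, bystander, on the press plate, 50 x 70 x 40 mm, origin under its centre
- bushing: brass bushing, bystander, on the press plate, 52 mm diameter, 34 mm high, origin under its centre

How it is judged (in metres and radians):
On the way, in this order (a step that is already met when the one before it is completed fails the run):
1. the lever is pulled down to its stop (value of joint lever above 1.04 rad), for 0.1 s.
2. the lever is back up at rest (value of joint lever below 0.06 rad), for 0.2 s.
3. the button is squeezed in and the arm is at the 100 mm mark (value of joint stop_arm between 0.095 and 0.105 m and value of joint release above 0.004 m), for 0.5 s.
At the end, for the whole second after the job is handed in: The stop's arm stands still at 100 mm on its scale, within 5 mm, held by the fingers with the lock button squeezed in (more than 4 mm), and the press lever is back up at rest (within 0.06 rad) (all of step 3 and value of joint lever below 0.06 rad and velocity of joint stop_arm between -0.01 and 0.01 m/s and contact force between the fingers and anything else above 3 N); the arm keeps its last pose, push and grip.
It fails at once if the lever springs back faster than 2.5 rad/s (velocity of joint lever below -2.5 rad/s).
It fails at once if the white oil bottle is moved by more than 25 mm (distance of oil_bottle from where it was at the start of the episode above 0.025 m).
It fails at once if the wrench is moved by more than 25 mm (distance of wrench from where it was at the start of the episode above 0.025 m).
It fails at once if the V-block is moved by more than 25 mm (distance of vblock from where it was at the start of the episode above 0.025 m).
It fails at once if the brass bushing is moved by more than 25 mm (distance of bushing from where it was at the start of the episode above 0.025 m).
It also fails if it takes over 51 s, if anything falls off the work surface, if the arm or the gripper's body presses on something with over 40 N, if the wrist force passes 120 N, or if a joint passes its speed limit or range.

## Working session

There is one attempt and no reset: what is moved stays moved. The work goes in short steps, Python scripts to look and compute and a tool call to move; the robot and the scene stay as the last step left them, time stands still between calls to the robot, and variables do not carry over. Pictures are saved under pics/ and viewed, at most 10 in all, crops included, and the job is handed in when it is done.

Besides the shell and the picture viewer there is one more tool, called after ">>>" by a JSON object that holds its "method" and its "body", one argument or row to a line. jog_arm: Moves the arm, as the interface text tells. Shift numbers are shares of 80 mm and turn numbers shares of 0.1 rad, none past 1 either way. Its arguments: {"type":"object","properties":{"targets":{"type":"array","items":{"type":"object","properties":{"xyz":{"type":"array","items":{"type":"number"}},"spin":{"type":"number"}}}},"gripper":{"type":"number"}},"required":["targets"]}

```bash
mkdir -p pics; python3 - <<'E'
from plant import bot
import cv2
o=bot.get_obs()
for k,v in o.items(): print(k,v)
for n in("scene","top"):
    im=bot.capture(n); cv2.imwrite(f"pics/{n}0.png",im); print(n,bot.get_calibration(n))
E
```

```text
time 0.0
joint_positions [ 1.15206003e+00  3.42746045e-01  1.52502141e+00 -8.26863444e-06
  1.27538488e+00 -1.45991896e-01]
dq [0.00078872 0.00178869 0.00085822 0.00144172 0.00121985 0.00043264]
tau [-6.34456046e-04 -4.31243348e+01 -2.44221210e+01  7.17738457e-02
  5.60353138e-02 -1.25229153e-04]
tool_pos [141.20748548 505.16887904 186.43137021]
tcp_rot [-3.14004841e+00 -2.19070619e-04  2.86885050e+00]
contact_force [-0.12878757 -0.78480844 -0.75371536]
moment [-0.01624606  0.00833734  0.02455815]
finger_force 0.0
grip_width 91.64008079389814
scene {'vfov': 44.186951820176574, 'cx': 279.23650965330546, 'cy': 204.56201267970144, 'eye': array([1167.53649296,  654.21822279,  754.81058766]), 'rotation': array([-2.15800586,  0.02045695,  2.35123627])}
top {'vfov': 42.42390906639489, 'cx': 274.4368917157516, 'cy': 213.90449135331514, 'eye': array([ 497.4777992 ,   38.72137963, 1342.93755367]), 'rotation': array([-3.07609786,  0.01693795, -1.59044613])}
```

View pics/scene0.png

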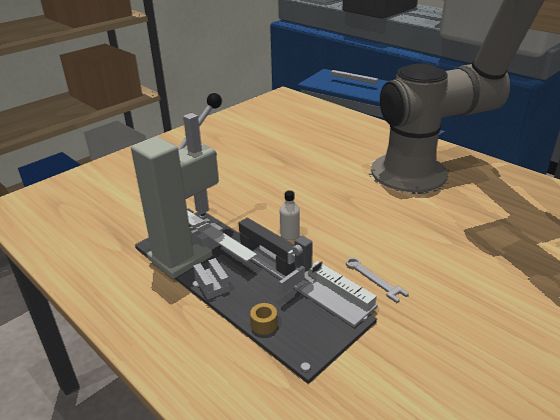

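View pics/top0.png

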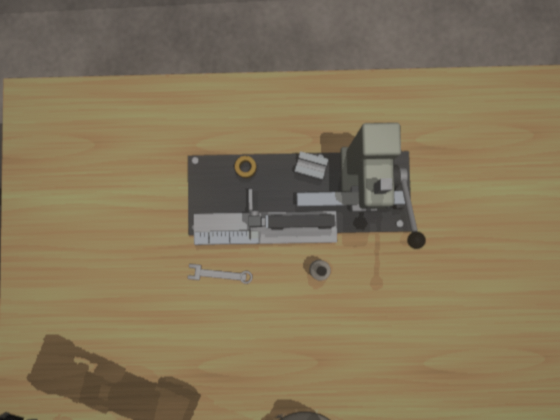

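The scene view shows the ball at about (214,100), the grip near (300,250) and the scale around (345,285). In the top view the ball is at about (416,240) and the grip near (257,220). I'll zoom in and triangulate.

```bash
cat > h.py <<'E'
import numpy as np, cv2
from scipy.spatial.transform import Rotation as R
from plant import bot
def ray(n,u,v):
    c=bot.get_calibration(n); f=210/np.tan(np.radians(c["vfov"]/2))
    d=R.from_euler("xyz",c["rotation"]).as_matrix()@np.array([(u-c["cx"])/f,(v-c["cy"])/f,1])
    return np.array(c["eye"]),d/np.linalg.norm(d)
def plane(n,u,v,z):
    e,d=ray(n,u,v); return e+d*(z-e[2])/d[2]
def tri(a,b):
    e1,d1=ray("scene",*a); e2,d2=ray("top",*b)
    s=np.linalg.lstsq(np.c_[d1,-d2],e2-e1,rcond=None)[0]
    p,q=e1+s[0]*d1,e2+s[1]*d2
    return (p+q)/2,np.linalg.norm(p-q)
def proj(n,p):
    c=bot.get_calibration(n); f=210/np.tan(np.radians(c["vfov"]/2))
    q=R.from_euler("xyz",c["rotation"]).as_matrix().T@(np.array(p)-c["eye"])
    return c["cx"]+f*q[0]/q[2],c["cy"]+f*q[1]/q[2]
E
python3 - <<'E'
from h import *
s=cv2.imread("pics/scene0.png");t=cv2.imread("pics/top0.png")
cv2.imwrite("pics/s1.png",cv2.resize(s[215:335,230:390],None,fx=5,fy=5,interpolation=cv2.INTER_CUBIC))
cv2.imwrite("pics/t1.png",cv2.resize(t[150:260,185:345],None,fx=5,fy=5,interpolation=cv2.INTER_CUBIC))
def blob(im,x0,y0,x1,y1,th):
    m=(im[y0:y1,x0:x1].max(2)<th).astype(np.uint8)
    n,l,st,c=cv2.connectedComponentsWithStats(m)
    i=1+np.argmax(st[1:,4]); print(st[i]); return c[i]+[x0,y0]
a=blob(s,200,88,230,112,60); b=blob(t,400,228,430,255,50)
print(a,b,tri(a,b))
for n,pts in (("top",[(195,160),(400,224)]),("scene",[(305,366)])):
    for p in pts: print(n,p,plane(n,*p,12))
E
```

```text
[  7   5  15  15 174]
[  8   4  16  16 177]
[213.94827586 100.13793103] [415.76271186 239.61581921] (array([ 511.00715228, -210.51523345,  318.43366724]), np.float64(0.1248666090305688))
top (195, 160) [723.68450897 254.52228457  12.        ]
top (400, 224) [ 554.00618953 -247.92022765   12.        ]
scene (305, 366) [718.90597308 252.54062187  12.        ]
```

View pics/s1.png

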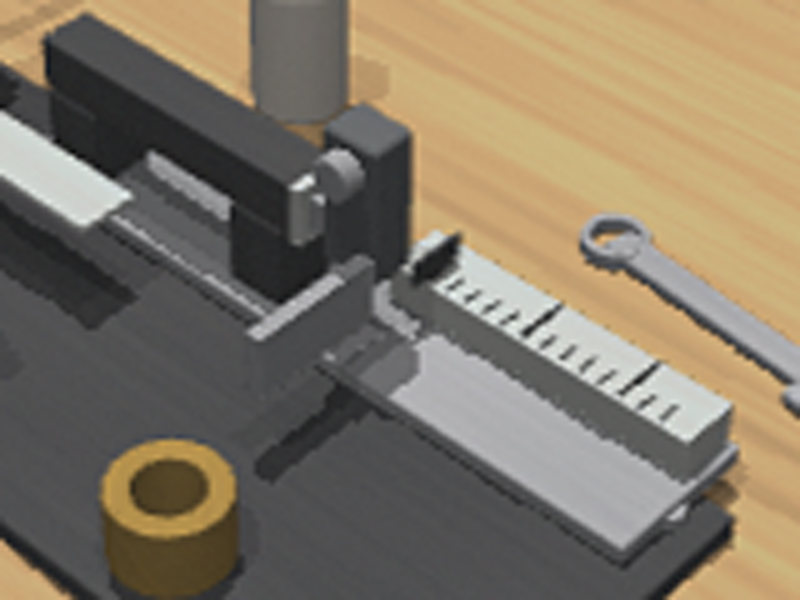

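View pics/t1.png

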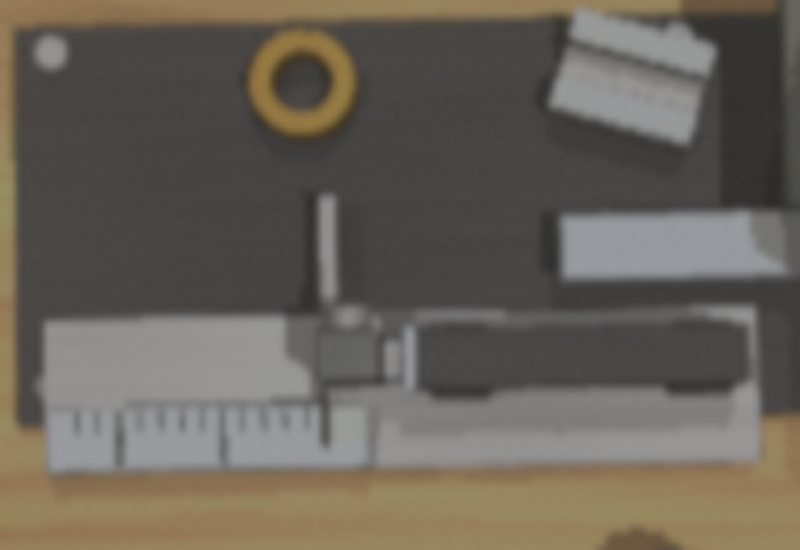

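The scene crop shows the grip top centred at crop (369,130), the button at (340,172), the pointer over 0, and the long marks at (545,320) and (640,380). In the top crop the grip top is centred at (348,355), and the long marks are at x=223 and x=120.

```bash
python3 - <<'E'
from h import *
S=lambda x,y:(230+(x+.5)/5-.5,215+(y+.5)/5-.5)
T=lambda x,y:(185+(x+.5)/5-.5,150+(y+.5)/5-.5)
P=lambda *a:print(a[0],*[np.round(x,2) for x in a[1:]])
P("griptop",*tri(S(369,130),T(348,355)))
P("button",*tri(S(340,172),T(348,312)))
P("mark100",*tri(S(640,380),T(120,440)))
P("mark50",*tri(S(545,320),T(223,437)))
P("ptr",*tri(S(455,238),T(325,445)))
P("scale corner",*tri(S(732,406),T(48,472)))
for z in(40,):
  a,b=[plane("top",*T(*p),z) for p in((48,472),(365,466))]; P("scaledir",a,b,np.arctan2(*(a-b)[:2]*[-1,1]))
a,b=[plane("top",*T(*p),z) for p in((562,278),(740,276))];P("stripdir",a,b,np.arctan2(*(a-b)[:2]*[-1,1]))
a,b=[plane("top",*T(*p),12) for p in((18,428),(16,28))];P("plate edge",a,b)
a,b=plane("top",195,160,12),plane("top",400,224,12);P("bolts",a,b)
# plate corners with two yaw estimates
print(proj("top",(561,92,100)))
E
```

```text
griptop [563.13 104.26 124.57] 1.39
button [582.54 105.19 115.09] 3.46
mark100 [528.99 219.33  41.15] 1.25
mark50 [528.97 169.98  42.42] 2.58
ptr [524.72 119.22  54.  ] 0.01
scale corner [514.6  254.07  39.98] 0.27
scaledir [514.68 253.96  40.  ] [514.54 100.99  40.  ] -0.0
stripdir [603.29   4.22  40.  ] [602.45 -81.59  40.  ] -0.01
plate edge [537.01 273.2   12.  ] [736.14 272.37  12.  ]
bolts [723.68 254.52  12.  ] [ 554.01 -247.92   12.  ]
(np.float64(259.8977626838995), np.float64(222.19047530756797))
```

>>> {"method": "jog_arm", "body": {
  "targets": [
    {"xyz":[0,0,-0.75],"spin":-0.9},
    {"xyz":[0,0,-0.75],"spin":-0.9},
    {"xyz":[0,0,-0.75],"spin":-0.93},
    {"xyz":[-0.46,-0.54,0],"spin":0},
    {"xyz":[-0.46,-0.54,0],"spin":0},
    {"xyz":[-0.46,-0.54,0],"spin":0},
    {"xyz":[-0.46,-0.54,0],"spin":0},
    {"xyz":[-0.46,-0.54,0],"spin":0},
    {"xyz":[-0.46,-0.54,0],"spin":0},
    {"xyz":[-0.46,-0.54,0],"spin":0}
  ],
  "gripper": 100
}}

```text
time: 1.35
tool_pos: [399.9, 201.7, 366.9]
tcp_rot: [3.141, -0.0, -3.141]
contact_force: [1.1, 1.3, -0.3]
grip_width: 91.6
finger_force: 0.0
```

>>> {"method": "jog_arm", "body": {
  "targets": [
    {"xyz":[-0.174,-0.644,0],"spin":0},
    {"xyz":[-0.174,-0.644,0],"spin":0},
    {"xyz":[-0.174,-0.644,0],"spin":0},
    {"xyz":[-0.174,-0.644,0],"spin":0},
    {"xyz":[-0.174,-0.644,0],"spin":0},
    {"xyz":[-0.174,-0.644,0],"spin":0},
    {"xyz":[-0.174,-0.644,0],"spin":0},
    {"xyz":[-0.174,-0.644,0],"spin":0},
    {"xyz":[0,0,0],"spin":0},
    {"xyz":[0,0,0],"spin":0}
  ],
  "gripper": 100
}}

```text
time: 2.6
tool_pos: [510.3, -208.5, 366.6]
tcp_rot: [3.141, -0.001, 3.142]
contact_force: [0.5, 0.8, 0.3]
grip_width: 92.0
finger_force: 0.0
```

>>> {"method": "jog_arm", "body": {
  "targets": [
    {"xyz":[-0.01,-0.025,0.28],"spin":0},
    {"xyz":[0,0,0.28],"spin":0},
    {"xyz":[0,0,0.28],"spin":0},
    {"xyz":[0,0,0],"spin":0},
    {"xyz":[0,0,0],"spin":0},
    {"xyz":[0,0,0],"spin":0},
    {"xyz":[0,0,0],"spin":0},
    {"xyz":[0,0,0],"spin":0},
    {"xyz":[0,0,0],"spin":0},
    {"xyz":[0,0,0],"spin":0}
  ],
  "gripper": 100
}}

```text
time: 3.85
tool_pos: [511.3, -210.9, 299.9]
tcp_rot: [3.141, -0.0, -3.141]
contact_force: [1.1, 0.2, 0.2]
grip_width: 92.2
finger_force: 0.0
```

>>> {"method": "jog_arm", "body": {
  "targets": [
    {"xyz":[0,0,0],"spin":0},
    {"xyz":[0,0,0],"spin":0},
    {"xyz":[0,0,0],"spin":0},
    {"xyz":[0,0,0],"spin":0},
    {"xyz":[0,0,0],"spin":0},
    {"xyz":[0,0,0],"spin":0},
    {"xyz":[0,0,0],"spin":0},
    {"xyz":[0,0,0],"spin":0},
    {"xyz":[0,0,0],"spin":0},
    {"xyz":[0,0,0],"spin":0}
  ],
  "gripper": 0
}}

```text
time: 5.1
tool_pos: [511.3, -210.9, 299.9]
tcp_rot: [3.141, 0.0, -3.141]
contact_force: [0.0, -0.3, -0.4]
grip_width: 1.0
finger_force: 0.0
```

```bash
python3 - <<'E'
from h import *
o=bot.get_obs(); print(o["tool_pos"],o["grip_width"],o["finger_force"],o["contact_force"])
im=bot.capture("scene"); cv2.imwrite("pics/s2.png",cv2.resize(im[40:240,100:340],None,fx=3,fy=3))
# arc steps: world offsets from q=0
q=np.linspace(0,1.12,21); p=170*np.c_[-np.cos(.65-q),np.sin(.65-q)]
print(np.round(np.c_[q,-np.r_[[0],np.diff(p[:,0])]/80,-np.r_[[0],np.diff(p[:,1])]/80],3))
E
```

```text
[ 511.3412624  -210.86184666  299.87705402] 0.997490356482075 0.0 [ 0.01629777 -0.28525319 -0.43802624]
[[ 0.000e+00 -0.000e+00 -0.000e+00]
 [ 5.600e-02  6.900e-02  9.700e-02]
 [ 1.120e-01  6.400e-02  1.000e-01]
 [ 1.680e-01  5.800e-02  1.040e-01]
 [ 2.240e-01  5.200e-02  1.070e-01]
 [ 2.800e-01  4.600e-02  1.100e-01]
 [ 3.360e-01  4.000e-02  1.120e-01]
 [ 3.920e-01  3.400e-02  1.140e-01]
 [ 4.480e-01  2.700e-02  1.160e-01]
 [ 5.040e-01  2.100e-02  1.170e-01]
 [ 5.600e-01  1.400e-02  1.180e-01]
 [ 6.160e-01  7.000e-03  1.190e-01]
 [ 6.720e-01  1.000e-03  1.190e-01]
 [ 7.280e-01 -6.000e-03  1.190e-01]
 [ 7.840e-01 -1.300e-02  1.180e-01]
 [ 8.400e-01 -1.900e-02  1.170e-01]
 [ 8.960e-01 -2.600e-02  1.160e-01]
 [ 9.520e-01 -3.200e-02  1.150e-01]
 [ 1.008e+00 -3.900e-02  1.130e-01]
 [ 1.064e+00 -4.500e-02  1.100e-01]
 [ 1.120e+00 -5.100e-02  1.080e-01]]
```

View pics/s2.png

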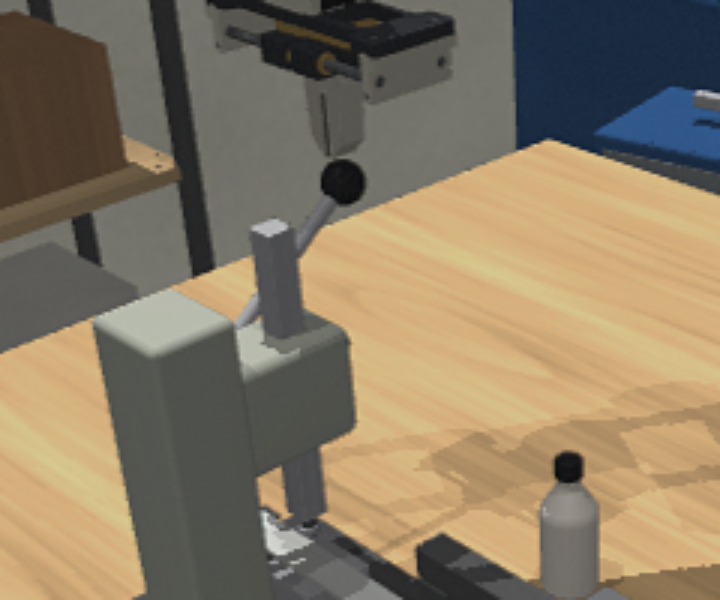

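The fingers shut at the measured ball position without meeting the ball, and the fingertips appear above it at crop (330,155). So something in the frame or calibration is off. I'll compare the tip with both views.

```bash
python3 - <<'E'
from h import *
im=bot.capture("scene"); t=bot.capture("top")
o=bot.get_obs(); print(o["tool_pos"],o["joint_positions"])
print("tcp proj",proj("scene",o["tool_pos"]),proj("top",o["tool_pos"]))
print("start tcp proj",proj("scene",(141,505,186)),proj("top",(141,505,186)))
print("base proj",proj("scene",(0,0,0)),proj("top",(0,0,0)))
print("base px on plane", plane("scene",410,175,0))
for n in("scene","top"): print(bot.get_calibration(n))
a=cv2.resize(im[60:130,170:250],None,fx=5,fy=5,interpolation=cv2.INTER_CUBIC)
b=cv2.resize(t[130:330,300:500],None,fx=2,fy=2,interpolation=cv2.INTER_CUBIC)
c=np.zeros((400,800,3),np.uint8); c[:350,:400]=a; c[:,400:]=b
cv2.imwrite("pics/c3.png",c)
E
```

```text
[ 511.33846544 -210.86603762  299.8693344 ] [-5.29785640e-01  3.37893507e-01  1.22349456e+00  1.24444747e-04
  1.58027042e+00 -2.10078561e+00]
tcp proj (np.float64(214.51567761898164), np.float64(108.03734445572181)) (np.float64(413.60299733312985), np.float64(239.5890760980511))
start tcp proj (np.float64(603.0909233156934), np.float64(204.88063349627555)) (np.float64(65.48280404072), np.float64(423.56266550482394))
base proj (np.float64(408.5562816929359), np.float64(172.3939851559927)) (np.float64(303.9341249814942), np.float64(455.4999659669312))
base px on plane [ 9.81854098 11.16832908  0.        ]
{'vfov': 44.186951820176574, 'cx': 279.23650965330546, 'cy': 204.56201267970144, 'eye': array([1167.53649296,  654.21822279,  754.81058766]), 'rotation': array([-2.15800586,  0.02045695,  2.35123627])}
{'vfov': 42.42390906639489, 'cx': 274.4368917157516, 'cy': 213.90449135331514, 'eye': array([ 497.4777992 ,   38.72137963, 1342.93755367]), 'rotation': array([-3.07609786,  0.01693795, -1.59044613])}
```

View pics/c3.png

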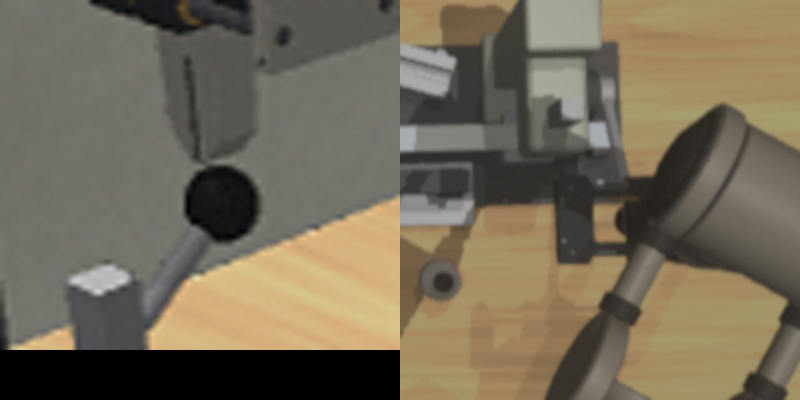

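The tip appears at (210,93), but the calibration puts the TCP at (214.5,108). The base matches its projection, so I suspect lens distortion and will test whether the long edges are straight.

```bash
python3 - <<'E'
from h import *
t=cv2.imread("pics/top0.png").astype(int);s=cv2.imread("pics/scene0.png").astype(int)
rb=t[:,:,2]-t[:,:,0]
X=np.arange(10,555,15);Y=[]
for x in X:
    c=cv2.GaussianBlur(rb[50:100,x-2:x+3].mean(1).reshape(-1,1).astype(np.float32),(1,5),0).ravel()
    Y.append(50+np.interp(25,c[:np.argmax(c>40)+1],np.arange(np.argmax(c>40)+1)))
Y=np.array(Y);p=np.polyfit(X,Y,1)
print("top edge",p,np.round(Y-np.polyval(p,X),1))
rb=s[:,:,2]-s[:,:,0]
# scene: left-near table edge & back edge
X=np.arange(20,275,15);Y=[]
for x in X:
    y=int(210+(x-5)*(88-210)/(280-5)); c=rb[y-14:y+15,x-1:x+2].mean(1)
    k=np.argmax(c>45);Y.append(y-14+k)
p=np.polyfit(X,Y,1);print("scene edge",p,np.round(Y-np.polyval(p,X),1))
X=np.arange(60,215,10)
E
```

```text
top edge [-2.44962611e-02  7.70476775e+01] [ 0.2  0.2  0.1  0.  -0.1 -0.1  0.  -0.  -0.  -0.   0.  -0.1 -0.   0.1
  0.  -0.  -0.1  0.1 -0.1 -0.  -0.   0.  -0.1 -0.2 -0.1 -0.  -0.1 -0.1
  0.   0.   0.1  0.   0.1  0.1  0.   0.   0.2]
scene edge [ -0.38235294 196.        ] [ 0.6  0.4  0.1  0.9  0.6  0.3  0.1 -0.2 -6.5 -7.7 -1.  10.7  6.5 -0.8
 -1.1 -1.3 -1.6]
```

Lines are straight to 0.1 px, so it isn't distortion. Next I'll check heights against known sizes: the bottle top should be at 120 mm and the wrench near 0.

```bash
python3 - <<'E'
from h import *
P=lambda *a:print(a[0],*[np.round(x,1) for x in a[1:]])
P("bottle cap",*tri((289,194),(321,271)))
P("wrench ring",*tri((352.5,264),(246.5,277)))
P("bushing top",*tri((230+170/5,215+488/5),(185+302/5,150+82/5)))
P("bolt",*tri((305,366),(195,160)))
# bushing diameter on its top plane, bottle foot
for z in(12,34,46,60):
    a,b=plane("top",185+248/5,166.4,z),plane("top",185+357/5,166.4,z)
    c,d=plane("scene",230+102/5,215+490/5,z),plane("scene",230+237/5,215+490/5,z)
    print(z,np.linalg.norm(a-b),np.linalg.norm(c-d))
t=[bot.capture("top"),bot.capture("scene")]
for i,n in enumerate(("top","scene")): 
    cv2.imwrite(f"pics/{n}4.png",t[i])
o=bot.get_obs()
# where is the tip if on TCP's vertical / at same height
e,d=ray("scene",210,92.6)
p=np.array(o["tool_pos"]); k=(p-e)[:2]@d[:2]/(d[:2]@d[:2]); P("tip ray nearest vertical of TCP",e+k*d)
P("tip ray at z300",plane("scene",210,92.6,300))
E
```

```text
bottle cap [447.5 -44.8 115.8] 0.9
wrench ring [430.6 132.6  -1. ] 1.7
bushing top [699.4 128.   41.9] 2.2
bolt [722.3 254.4  16.7] 1.7
12 54.16448169487004 53.33476200300077
34 53.2691589999767 51.75513351686486
46 52.78080116639848 50.8935179789727
60 52.21105036055727 49.88829985143159
tip ray nearest vertical of TCP [ 516.6 -214.8  336.4]
tip ray at z300 [ 460.  -290.3  300. ]
```

The calibration holds: the bottle cap comes out at 116 mm and the wrench at about 0. So the ball position is right, and the fingertips seem to sit about 36 mm above the reported TCP. I'll reopen and look at the gripper directly.

>>> {"method": "jog_arm", "body": {
  "targets": [
    {"xyz":[0,0,-0.5],"spin":0},
    {"xyz":[0,0,0],"spin":0},
    {"xyz":[0,0,0],"spin":0},
    {"xyz":[0,0,0],"spin":0},
    {"xyz":[0,0,0],"spin":0},
    {"xyz":[0,0,0],"spin":0},
    {"xyz":[0,0,0],"spin":0},
    {"xyz":[0,0,0],"spin":0},
    {"xyz":[0,0,0],"spin":0},
    {"xyz":[0,0,0],"spin":0}
  ],
  "gripper": 100
}}

```text
time: 6.6
tool_pos: [511.3, -210.9, 339.9]
tcp_rot: [3.142, 0.0, -3.141]
contact_force: [0.1, -0.5, -0.3]
grip_width: 90.8
finger_force: 0.0
```

```bash
python3 - <<'E'
from h import *
im=bot.capture("scene"); o=bot.get_obs(); p=o["tool_pos"]
print(p,o["grip_width"],proj("scene",p),proj("scene",p+[0,46,0]),proj("scene",p-[0,46,0]),proj("scene",p+[0,0,66]))
cv2.imwrite("pics/s5.png",cv2.resize(im[0:140,130:320],None,fx=4,fy=4,interpolation=cv2.INTER_CUBIC))
E
```

```text
[ 511.34074308 -210.8956797   339.90423378] 91.50013584575267 (np.float64(212.85598134195172), np.float64(90.83070275703638)) (np.float64(226.58822092593005), np.float64(96.18228769197104)) (np.float64(199.7739220035383), np.float64(85.73249927425879)) (np.float64(209.98856096286994), np.float64(60.941505618908394))
```

View pics/s5.png

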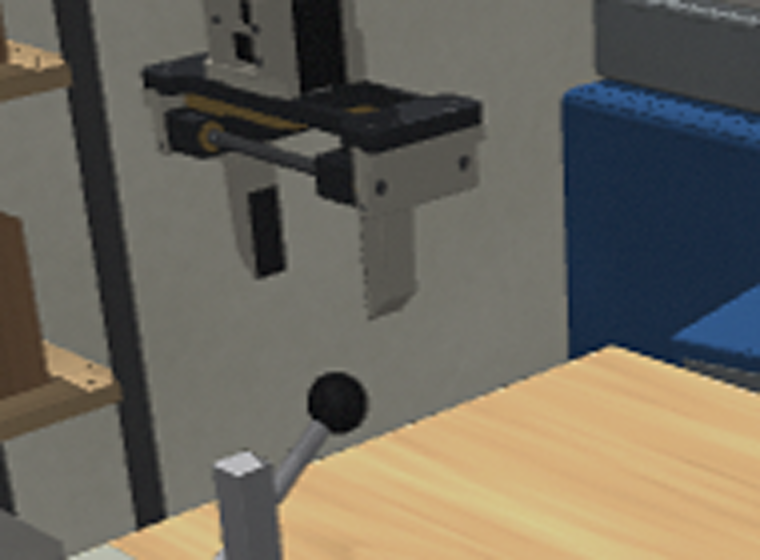

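Open, the tips are at crop (262,278) and (390,315), about 17 px above the predicted TCP. I'll triangulate the gripper body's +y end plate from the earlier image pair to see whether the offset is purely vertical.

```bash
python3 - <<'E'
from h import *
P=lambda *a:print(a[0],*[np.round(x,1) for x in a[1:]])
P("near-robot corner",*tri((251.5,45),(378.5,261)))
P("far corner",*tri((221.7,57),(378.5,218.5)))
# tips now: left pad (on its inner bottom edge centre), right finger outer
p=bot.get_obs()["tool_pos"]
for u in ((195.5,69.5),(227.5,78.7)):
    e,d=ray("scene",*u); k=(511-e[0])/d[0]; P("tip on x=511 plane",e+k*d)
P("ball check",proj("scene",(511,-210.5,318.4)))
E
```

```text
near-robot corner [ 475.7 -116.7  449.6] 0.8
far corner [ 547.3 -121.6  441.5] 4.5
tip on x=511 plane [ 511.  -266.6  374.7]
tip on x=511 plane [ 511.  -157.7  380. ]
ball check [214.  100.2]
```

The x and y match. The fingers sit about 37 mm higher than reported, so I'll use real tip z = reading + 37. I'm descending to reading 262 and gripping.

>>> {"method": "jog_arm", "body": {
  "targets": [
    {"xyz":[0,0,0.25],"spin":0},
    {"xyz":[0,0,0.25],"spin":0},
    {"xyz":[0,0,0.25],"spin":0},
    {"xyz":[0,0,0.22],"spin":0},
    {"xyz":[0,0,0],"spin":0},
    {"xyz":[0,0,0],"spin":0},
    {"xyz":[0,0,0],"spin":0},
    {"xyz":[0,0,0],"spin":0},
    {"xyz":[0,0,0],"spin":0},
    {"xyz":[0,0,0],"spin":0}
  ],
  "gripper": 100
}}

```text
time: 7.9
tool_pos: [511.3, -210.9, 262.4]
tcp_rot: [3.142, 0.0, -3.141]
contact_force: [-0.4, 0.2, 0.1]
grip_width: 91.9
finger_force: 0.0
```

>>> {"method": "jog_arm", "body": {
  "targets": [
    {"xyz":[0,0,0],"spin":0},
    {"xyz":[0,0,0],"spin":0},
    {"xyz":[0,0,0],"spin":0},
    {"xyz":[0,0,0],"spin":0},
    {"xyz":[0,0,0],"spin":0},
    {"xyz":[0,0,0],"spin":0},
    {"xyz":[0,0,0],"spin":0},
    {"xyz":[0,0,0],"spin":0},
    {"xyz":[0,0,0],"spin":0},
    {"xyz":[0,0,0],"spin":0}
  ],
  "gripper": 0
}}

```text
time: 9.15
tool_pos: [511.3, -209.3, 262.2]
tcp_rot: [3.139, -0.0, -3.141]
contact_force: [-0.6, 4.8, 0.9]
grip_width: 32.6
finger_force: 30.0
```

Gripped at 32.6 mm and 30 N. Pulling down along the arc.

>>> {"method": "jog_arm", "body": {
  "targets": [
    {"xyz":[0.069,0,0.097],"spin":0},
    {"xyz":[0.064,0,0.1],"spin":0},
    {"xyz":[0.058,0,0.104],"spin":0},
    {"xyz":[0.052,0,0.107],"spin":0},
    {"xyz":[0.046,0,0.11],"spin":0},
    {"xyz":[0.04,0,0.112],"spin":0},
    {"xyz":[0.034,0,0.114],"spin":0},
    {"xyz":[0.027,0,0.116],"spin":0},
    {"xyz":[0.021,0,0.117],"spin":0},
    {"xyz":[0.014,0,0.118],"spin":0}
  ]
}}

```text
time: 10.4
tool_pos: [477.3, -209.3, 175.3]
tcp_rot: [3.139, 0.001, -3.141]
contact_force: [-1.6, 7.1, 6.2]
grip_width: 32.2
finger_force: 30.0
```

>>> {"method": "jog_arm", "body": {
  "targets": [
    {"xyz":[0.007,0,0.119],"spin":0},
    {"xyz":[0.001,0,0.119],"spin":0},
    {"xyz":[-0.006,0,0.119],"spin":0},
    {"xyz":[-0.013,0,0.118],"spin":0},
    {"xyz":[-0.019,0,0.117],"spin":0},
    {"xyz":[-0.026,0,0.116],"spin":0},
    {"xyz":[-0.032,0,0.115],"spin":0},
    {"xyz":[-0.039,0,0.113],"spin":0},
    {"xyz":[-0.045,0,0.11],"spin":0},
    {"xyz":[-0.03,0,0.07],"spin":0}
  ]
}}

```text
time: 11.65
tool_pos: [492.7, -209.3, 85.8]
tcp_rot: [3.139, -0.002, -3.141]
contact_force: [-5.3, 6.3, 10.4]
grip_width: 32.6
finger_force: 30.0
```

>>> {"method": "jog_arm", "body": {
  "targets": [
    {"xyz":[0,0,0.03],"spin":0},
    {"xyz":[0,0,0],"spin":0},
    {"xyz":[0,0,0],"spin":0},
    {"xyz":[0,0,0],"spin":0},
    {"xyz":[0,0,0],"spin":0},
    {"xyz":[0,0,0],"spin":0},
    {"xyz":[0,0,0],"spin":0},
    {"xyz":[0,0,0],"spin":0},
    {"xyz":[0,0,0],"spin":0},
    {"xyz":[0,0,0],"spin":0}
  ]
}}

```text
time: 12.9
tool_pos: [493.5, -209.4, 84.2]
tcp_rot: [3.14, 0.0, -3.141]
contact_force: [-3.4, 7.3, 10.5]
grip_width: 32.6
finger_force: 30.0
```

```bash
python3 - <<'E'
from h import *
im=bot.capture("scene")
x0,y0,x1,y1=190,120,250,220
m=(im[y0:y1,x0:x1].max(2)<50).astype(np.uint8)
n,l,st,c=cv2.connectedComponentsWithStats(m)
for i in range(1,n):
    if st[i,4]>25: print(st[i]+[x0,y0,0,0,0],c[i]+[x0,y0])
print("ball expected at 1.10",proj("scene",(646.3-170*np.cos(.45),-210.5,215.5-170*np.sin(.45))))
cv2.imwrite("pics/s6.png",cv2.resize(im[60:240,130:330],None,fx=3,fy=3))
E
```

```text
[192 120  58  54 812] [227.64901478 143.30295567]
[201 138  20   9  69] [209.17391304 142.44927536]
ball expected at 1.10 (np.float64(226.34531396448088), np.float64(167.315973752246))
```

View pics/s6.png

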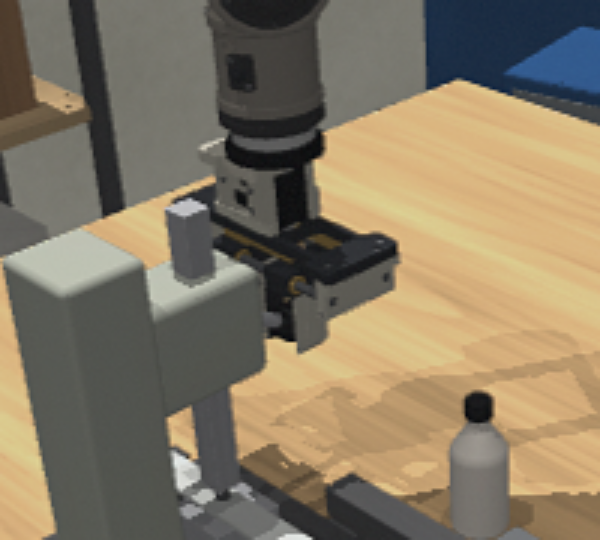

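The press is driven down with the gripper at the ball. The force hasn't shown the stop yet, so I'll press a little further to feel it.

>>> {"method": "jog_arm", "body": {
  "targets": [
    {"xyz":[-0.01,0,0.03],"spin":0},
    {"xyz":[-0.01,0,0.03],"spin":0},
    {"xyz":[0,0,0],"spin":0},
    {"xyz":[0,0,0],"spin":0},
    {"xyz":[0,0,0],"spin":0},
    {"xyz":[0,0,0],"spin":0},
    {"xyz":[0,0,0],"spin":0},
    {"xyz":[0,0,0],"spin":0},
    {"xyz":[0,0,0],"spin":0},
    {"xyz":[0,0,0],"spin":0}
  ]
}}

```text
time: 14.2
tool_pos: [495.0, -209.4, 81.2]
tcp_rot: [3.14, 0.001, -3.141]
contact_force: [-8.3, 9.2, 25.4]
grip_width: 32.8
finger_force: 30.0
```

Stop reached (25 N). Now easing back up slowly along the arc.

>>> {"method": "jog_arm", "body": {
  "targets": [
    {"xyz":[0.02,0,-0.06],"spin":0},
    {"xyz":[0.03,0,-0.1],"spin":0},
    {"xyz":[0.045,0,-0.11],"spin":0},
    {"xyz":[0.039,0,-0.113],"spin":0},
    {"xyz":[0.032,0,-0.115],"spin":0},
    {"xyz":[0.026,0,-0.116],"spin":0},
    {"xyz":[0.019,0,-0.117],"spin":0},
    {"xyz":[0.013,0,-0.118],"spin":0},
    {"xyz":[0.006,0,-0.119],"spin":0},
    {"xyz":[-0.001,0,-0.119],"spin":0}
  ]
}}

```text
time: 15.45
tool_pos: [478.6, -209.3, 166.7]
tcp_rot: [3.14, 0.004, -3.141]
contact_force: [5.0, 7.8, 5.2]
grip_width: 32.4
finger_force: 30.0
```

>>> {"method": "jog_arm", "body": {
  "targets": [
    {"xyz":[-0.007,0,-0.119],"spin":0},
    {"xyz":[-0.014,0,-0.118],"spin":0},
    {"xyz":[-0.021,0,-0.117],"spin":0},
    {"xyz":[-0.027,0,-0.116],"spin":0},
    {"xyz":[-0.034,0,-0.114],"spin":0},
    {"xyz":[-0.04,0,-0.112],"spin":0},
    {"xyz":[-0.046,0,-0.11],"spin":0},
    {"xyz":[-0.052,0,-0.107],"spin":0},
    {"xyz":[-0.058,0,-0.104],"spin":0},
    {"xyz":[-0.064,0,-0.1],"spin":0}
  ]
}}

```text
time: 16.7
tool_pos: [508.2, -209.3, 254.5]
tcp_rot: [3.139, 0.004, -3.14]
contact_force: [10.4, 4.4, -4.7]
grip_width: 32.2
finger_force: 30.0
```

>>> {"method": "jog_arm", "body": {
  "targets": [
    {"xyz":[-0.04,0,-0.06],"spin":0},
    {"xyz":[-0.029,0,-0.037],"spin":0},
    {"xyz":[-0.01,0,-0.02],"spin":0},
    {"xyz":[-0.01,0,-0.02],"spin":0},
    {"xyz":[0,0,0],"spin":0},
    {"xyz":[0,0,0],"spin":0},
    {"xyz":[0,0,0],"spin":0},
    {"xyz":[0,0,0],"spin":0},
    {"xyz":[0,0,0],"spin":0},
    {"xyz":[0,0,0],"spin":0}
  ]
}}

```text
time: 17.95
tool_pos: [508.7, -208.8, 257.4]
tcp_rot: [3.132, -0.017, 3.141]
contact_force: [-0.8, -0.1, -36.6]
grip_width: 32.3
finger_force: 30.0
```

The upper stop is firmly felt (−37 N). Releasing the ball and rising.

>>> {"method": "jog_arm", "body": {
  "targets": [
    {"xyz":[0,0,0.06],"spin":0},
    {"xyz":[0,0,0],"spin":0},
    {"xyz":[0,0,0],"spin":0},
    {"xyz":[0,0,0],"spin":0},
    {"xyz":[0,0,0],"spin":0},
    {"xyz":[0,0,0],"spin":0},
    {"xyz":[0,0,0],"spin":0},
    {"xyz":[0,0,-0.2],"spin":0},
    {"xyz":[0,0,-0.4],"spin":0},
    {"xyz":[0,0,-0.4],"spin":0}
  ],
  "gripper": 100
}}

```text
time: 19.2
tool_pos: [512.8, -210.8, 341.5]
tcp_rot: [3.141, -0.0, -3.141]
contact_force: [-0.6, -0.4, 0.3]
grip_width: 91.8
finger_force: 0.0
```

```bash
python3 - <<'E'
from h import *
im=bot.capture("scene"); print(bot.get_obs()["tool_pos"],bot.get_obs()["grip_width"])
m=(im[88:112,200:230].max(2)<60).astype(np.uint8)
n,l,st,c=cv2.connectedComponentsWithStats(m); i=1+np.argmax(st[1:,4]); print(st[i],c[i]+[200,88])
E
```

```text
[ 513.93083186 -211.4736409   346.19118834] 91.7022456374696
[  7   5  15  15 174] [213.94827586 100.13793103]
```

The ball is back at exactly its initial pixel. Now turning the gripper a quarter turn and travelling to the stop grip.

>>> {"method": "jog_arm", "body": {
  "targets": [
    {"xyz":[0,0,0],"spin":1},
    {"xyz":[0,0,0],"spin":1},
    {"xyz":[0,0,0],"spin":1},
    {"xyz":[0,0,0],"spin":1},
    {"xyz":[0,0,0],"spin":1},
    {"xyz":[0,0,0],"spin":1},
    {"xyz":[0,0,0],"spin":1},
    {"xyz":[0,0,0],"spin":1},
    {"xyz":[0,0,0],"spin":1},
    {"xyz":[0,0,0],"spin":1}
  ]
}}

```text
time: 20.5
tool_pos: [512.9, -210.9, 340.5]
tcp_rot: [-3.142, -0.0, 2.138]
contact_force: [-0.5, 0.8, 0.1]
grip_width: 91.7
finger_force: 0.0
```

>>> {"method": "jog_arm", "body": {
  "targets": [
    {"xyz":[0,0,0],"spin":1},
    {"xyz":[0,0,0],"spin":1},
    {"xyz":[0,0,0],"spin":1},
    {"xyz":[0,0,0],"spin":1},
    {"xyz":[0,0,0],"spin":1},
    {"xyz":[0,0,0],"spin":0.71},
    {"xyz":[0.7,0.1,0],"spin":0},
    {"xyz":[0.7,0.1,0],"spin":0},
    {"xyz":[0.7,0.1,0],"spin":0},
    {"xyz":[0.7,0.1,0],"spin":0}
  ]
}}

```text
time: 21.75
tool_pos: [545.0, 14.8, 340.6]
tcp_rot: [3.141, -0.0, 1.571]
contact_force: [1.4, -0.3, 0.3]
grip_width: 91.6
finger_force: 0.0
```

>>> {"method": "jog_arm", "body": {
  "targets": [
    {"xyz":[0.56,0.125,0],"spin":0},
    {"xyz":[0.56,0.125,0],"spin":0},
    {"xyz":[0,0,0.6],"spin":0},
    {"xyz":[0,0,0.6],"spin":0},
    {"xyz":[0,0,0.6],"spin":0},
    {"xyz":[0,0,0.6],"spin":0},
    {"xyz":[0,0,0.6],"spin":0},
    {"xyz":[0,0,0],"spin":0},
    {"xyz":[0,0,0],"spin":0},
    {"xyz":[0,0,0],"spin":0}
  ]
}}

```text
time: 23.0
tool_pos: [566.5, 102.8, 103.2]
tcp_rot: [3.137, -0.0, 1.571]
contact_force: [0.6, 0.0, 0.4]
grip_width: 92.0
finger_force: 0.0
```

```bash
python3 - <<'E'
from h import *
im=bot.capture("scene"); p=bot.get_obs()["tool_pos"]; print(p)
cv2.imwrite("pics/s7.png",cv2.resize(im[150:310,220:380],None,fx=3.5,fy=3.5,interpolation=cv2.INTER_CUBIC))
for d in(-46,46): print(d,(np.array(proj("scene",np.array(p)+[d,0,37]))-[220,150])*3.5)
print("grip top",(np.array(proj("scene",(563,104.3,124.6)))-[220,150])*3.5)
E
```

```text
[566.29218927 102.81936045 102.90452226]
-46 [339.15158546 261.86323069]
46 [228.16696398 333.82072193]
grip top [290.8818717  316.97389454]
```

View pics/s7.png

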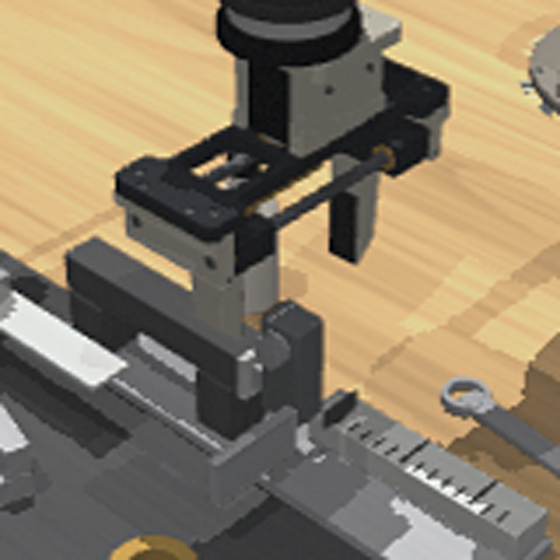

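The pads straddle the grip as predicted: the tips are near (228,334) and (342,261), with the grip top at (293,316). Descending and squeezing.

>>> {"method": "jog_arm", "body": {
  "targets": [
    {"xyz":[0.02,-0.015,0.2],"spin":0},
    {"xyz":[0,0,0.2],"spin":0},
    {"xyz":[0,0,0.21],"spin":0},
    {"xyz":[0,0,0],"spin":0},
    {"xyz":[0,0,0],"spin":0},
    {"xyz":[0,0,0],"spin":0},
    {"xyz":[0,0,0],"spin":0},
    {"xyz":[0,0,0],"spin":0},
    {"xyz":[0,0,0],"spin":0},
    {"xyz":[0,0,0],"spin":0}
  ]
}}

```text
time: 24.3
tool_pos: [563.8, 104.4, 51.9]
tcp_rot: [3.142, -0.0, 1.571]
contact_force: [-0.2, 0.3, 0.5]
grip_width: 91.6
finger_force: 0.0
```

>>> {"method": "jog_arm", "body": {
  "targets": [
    {"xyz":[0,0,0],"spin":0},
    {"xyz":[0,0,0],"spin":0},
    {"xyz":[0,0,0],"spin":0},
    {"xyz":[0,0,0],"spin":0},
    {"xyz":[0,0,0],"spin":0},
    {"xyz":[0,0,0],"spin":0},
    {"xyz":[0,0,0],"spin":0},
    {"xyz":[0,0,0],"spin":0},
    {"xyz":[0,0,0],"spin":0},
    {"xyz":[0,0,0],"spin":0}
  ],
  "gripper": 0
}}

```text
time: 25.55
tool_pos: [566.8, 104.4, 52.0]
tcp_rot: [3.136, -0.001, 1.57]
contact_force: [10.8, 1.2, -5.7]
grip_width: 28.1
finger_force: 30.0
```

The width of 28 mm means the button is fully in. Drawing out 100 mm.

>>> {"method": "jog_arm", "body": {
  "targets": [
    {"xyz":[0,0.03,0],"spin":0},
    {"xyz":[0.1,0,0],"spin":0},
    {"xyz":[0.15,0,0],"spin":0},
    {"xyz":[0.15,0,0],"spin":0},
    {"xyz":[0.15,0,0],"spin":0},
    {"xyz":[0.15,0,0],"spin":0},
    {"xyz":[0.15,0,0],"spin":0},
    {"xyz":[0.15,0,0],"spin":0},
    {"xyz":[0.15,0,0],"spin":0},
    {"xyz":[0.1,0,0],"spin":0}
  ]
}}

```text
time: 26.8
tool_pos: [566.8, 204.8, 51.9]
tcp_rot: [3.14, 0.001, 1.571]
contact_force: [5.1, -5.5, -2.0]
grip_width: 27.5
finger_force: 30.0
```

>>> {"method": "jog_arm", "body": {
  "targets": [
    {"xyz":[0,0,0],"spin":0},
    {"xyz":[0,0,0],"spin":0},
    {"xyz":[0,0,0],"spin":0},
    {"xyz":[0,0,0],"spin":0},
    {"xyz":[0,0,0],"spin":0},
    {"xyz":[0,0,0],"spin":0},
    {"xyz":[0,0,0],"spin":0},
    {"xyz":[0,0,0],"spin":0},
    {"xyz":[0,0,0],"spin":0},
    {"xyz":[0,0,0],"spin":0}
  ]
}}

```text
time: 28.05
tool_pos: [566.8, 204.6, 51.9]
tcp_rot: [3.14, 0.001, 1.571]
contact_force: [6.3, -4.7, -3.2]
grip_width: 27.7
finger_force: 30.0
```

```bash
python3 - <<'E'
from h import *
im=bot.capture("scene"); o=bot.get_obs(); print(o["time"],o["tool_pos"],o["grip_width"],o["finger_force"],o["contact_force"])
cv2.imwrite("pics/s8.png",cv2.resize(im[215:335,250:390],None,fx=5,fy=5,interpolation=cv2.INTER_CUBIC))
E
```

```text
28.1 [566.81862846 204.55895947  51.91963854] 27.950536591586772 29.99536156654358 [ 5.91782595 -3.11420049 -2.76049535]
```

View pics/s8.png

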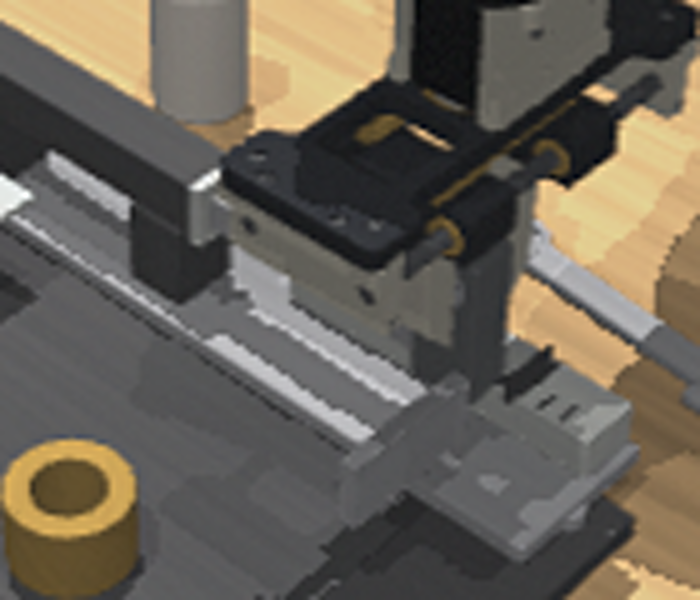

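The arm is out. The pointer tip is at crop (552,348), and only the 110 and 120 mm short marks remain beyond it. One numeric check before handing in.

```bash
python3 - <<'E'
from h import *
for d in(95,100,105): print(d,(np.array(proj("scene",(524.7,119.2+d,54)))-[250,215])*5)
e,d=ray("scene",250+552.5/5-.4,215+348.5/5-.4); k=(524.7-e[0])/d[0]; print((e+k*d)-[524.7,119.2,54])
E
```

```text
95 [534.75968651 342.40076552]
100 [544.8826832  348.32904071]
105 [555.06468593 354.2918713 ]
[-1.13686838e-13  1.02550529e+02  2.56945223e+00]
```

```bash
python3 -c "
from plant import bot
print(bot.close_job())"
```

```text
the job is handed in; nothing more can be done
None
```

The job is handed in at about 28 s: the lever was pulled to its stop and eased back to rest, and the stop arm was held at about 100 mm (gripper travel 100.2 mm, image estimate 102.5 mm) with the button squeezed in; no verdict was returned.

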